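# Clip the counter thermometer onto its security eye

## Robot

A 6-joint arm with a two-finger parallel gripper is mounted at the origin on the work surface. World frame = base frame: x ahead of the robot, y to its left, z up, the work surface at z = 0. Lengths are in m, angles in rad, forces in N, time in s.
With the tool pointing down it reaches from about 0.25 to 0.775 m from the base axis. Payload 4 kg.
Tool frame: the origin (TCP) lies midway between the tips of the shut fingers; the grasp point (between the pads) lies 19 mm behind it (r.grasp_offset is the distance from the TCP to the grasp point, in m); y points along the fingers, x is the direction in which the jaws open and shut, and the axes are right-handed (so a half turn about y gives the same grasp; the last joint's range is limited). The gripper opens to 85 mm and grips with 20 to 120 N. Pads are 22 mm wide; open, the fingers measure 114 mm over their backs; the gripper's body (76 mm by 85 mm) begins 54 mm behind the grasp point. The pads swing forward as they close: fully open they stand 13 mm farther back than shut.
Start: joints at [1.168, 0.087, 1.371, -0, 1.684, -0.103], TCP at [0.162, 0.525, 0.231] pointing down, gripper open.
Joint ranges: [-3.1, 3.1], [-0.76, 2.03], [0.27, 2.55], [-1.08, 4.22], [0.17, 2.65], [-2.57, 2.57]. Speed limits (rad/s): [2.79, 2.79, 3.14, 3.14, 3.14, 3.14].

## Interface

Orientations are given as [roll, pitch, yaw] about the fixed x, y, z axes, in that order (R = Rz(yaw) Ry(pitch) Rx(roll)).
In Python, from bench import r gives the robot as it stands.
- The arm moves only by the tool servo_tool, never from a script. Its argument "series" is a list that holds one entry, the list of rows, each a list of 7 numbers: the shift along the world's x, y, z in m, then the turn, a rotation vector about the world's x, y, z in degrees, then the opening in per cent of the stroke, from 0 (shut) to 100 (fully open). A call has 1 to 8 rows; each row shifts and turns the pose as measured when the row begins; what a row does not reach is not made up. A row lasts 1/8 s, in which the tool goes at most 62.5 mm and 10.7 degrees, less where a joint would pass 70% of its speed; a pose out of reach is approached as far as the arm can. A call with a gripper value outside its range is refused whole. The fingers move at their own pace and stop on an object; "newtons" is the grip in N (left out, the last holds). Time passes only in rows, so rows that do not move let the fingers close. It gives the time, the measured TCP pose, the force and the opening at its end, in the units of the state.
- r.state(): the state, without advancing time (a new reading comes with each control period).
- r.snapshot(name): name is "scene" or "top" or "wrist"; returns the picture (400x640x3 uint8, red, green, blue); there is no depth.
- r.camera_model(name): a dict with "vfov" (degrees; the focal length in pixels is half the picture's height over the tangent of half this angle, whatever the lens; pixels are square), "cx", "cy" (the principal point, pixels), "R" (3x3) and "t" (3): a world point X has camera coordinates R X + t. Camera axes: x right, y down, z forward; pixel columns grow to the right and rows downward; lengths in m; the calibration is good to about 2 mm. A picture is of the moment at which its call begins: read the wrist's pose just before it. camera_model takes no time and is no camera call; for the wrist camera it gives the pose at the moment of the call.
- r.job_done(): hands the job in, once; it reports no verdict.
The state is a dict: "time_s": time; "q": joint angles; "qd": joint speeds; "effort": joint torques, N m; "ee_pos": TCP position; "tcp_rot": TCP orientation; "ft_force": force on the tool from outside, world axes, zero at the start; "torque": the same for the moment, N m; "finger_gap": finger opening in m.
Only numpy, scipy, OpenCV 4.12 (cv2) and the standard library are available. Lean on these libraries where they do the work, as an engineer would, in place of code of your own. Each camera call takes 0.05 s, during which the arm holds its last target.

## Task

Clip the hand-held thermometer to the steel staple eye on the counter: push the sprung gate of its snap hook against one upright leg of the eye until the leg is inside the hook and the gate has snapped shut behind it. Then tug the thermometer backwards, about 10 N held for a moment, to feel that the hook's rounded end holds on the leg; never force it beyond 30 N. Lay it down without dropping it, flat on the counter and still clipped, and leave the other things alone.

Things in the scene. Friction and masses are not known exactly. Their poses are not given: they have to be found in the camera images.
- thermo_mid (a point): White hand-held thermometer lying flat, keys up: body 110 x 40 x 32 mm high (grip across the 40 mm), 0.2 to 0.4 kg, with a rigid steel snap hook on its far end, 58 mm wide, reaching 141 mm from this point. Point: centre of the white body, half-way up (16 mm above its underside). x along the body towards the hook, y towards the gate's side of the hook, z up.
- thermometer: The thermometer with hook and gate as one body; origin at the centre of the white body's underside, axes as thermo_mid.
- hook_mouth (a point): Moves with the thermometer; axes as thermo_mid, at (107, 22, 0) mm from it: on the gate's centre line, 9 mm short of its free tip. Set this against the leg and push along +y: the leg enters here by pressing the gate in (3 mm nearer the tip or 6 mm nearer the hinge also works) and must go in about 24 mm (this point past the leg's centre).
- hook_seat (a point): Moves with the thermometer; axes as thermo_mid, at (126, 0, 0) mm from it: where the leg's centre stands when it is seated in the hook's rounded end. Once the leg has passed the gate, pull the thermometer back along its -x until the leg comes here; the gate springs shut on the way.
- hook_base (a point): Moves with the thermometer; axes as thermo_mid, at (60, 0, 0) mm from it: on the hook's base bar. The hook is a flat loop of 10 mm round bar at half the body's height: spine along y = -22 mm, rounded end to x = 136 mm (bar centre lines, from thermo_mid), ending in a nose at (122, 22) mm. The brighter gate, 8 mm thick, shuts the y = +22 mm side from its hinge at x = 60 to its tip at x = 116 mm.
- gate (a joint): Angle of the hook's sprung gate, rad: 0 shut, grows as it is pushed inward, to 0.95 at most. Spring: about 3 N at its tip to start it, 5 N when well open; it shuts by itself.
- eye: Fixed eye: upright inverted-U staple of 10 mm round steel bar, 80 mm high, legs 64 mm apart (centre to centre), standing on a foot plate 50 x 115 mm, 4 mm thick. Origin on the counter midway between the legs; its y axis points from the right leg to the left leg, z up. A thermometer lying flat on the counter carries its hook clear above the foot plate.
- leg_right (a point): Centre line of the eye's leg at its -y end, 16 mm above the counter (height of the hook when the thermometer lies on the counter). Axes as the eye's.
- leg_left (a point): Centre line of the eye's leg at its +y end, 16 mm above the counter. Axes as the eye's.
- tub: Bystander: closed grey tub, 68 mm across, 85 mm high; origin at the centre of its underside.
- trays: Bystander: stack of empty red trays, 140 x 190 x 60 mm high; origin at the centre of its underside.
- labels: Bystander: roll of labels lying flat, 90 mm across, 50 mm high; origin at the centre of its underside.
Things that resemble listed ones, but are neither listed nor needed, are in the scene too. What is shaped like the part that bears eye but yellow is not meant. Leave any red look-alike of the thermometer alone.

How it is judged:
On the way, in this order (a step that is already met when the one before it is completed fails the run):
1. the hook's gate is pushed well in (over 0.3 rad) by a leg of the eye (value of joint gate above 0.3 rad and contact force between thermometer and eye above 0.5 N), for 0.05 s.
2. tug: with the leg inside the hook and the gate shut, the hook's rounded end pulls on the leg with more than 6 N for 0.2 s (((x of leg_right in the frame of thermo_mid between 0.12 and 0.133 m and y of leg_right in the frame of thermo_mid between -0.016 and 0.016 m) or (x of leg_left in the frame of thermo_mid between 0.12 and 0.133 m and y of leg_left in the frame of thermo_mid between -0.016 and 0.016 m)) and value of joint gate below 0.12 rad and contact force between thermometer and eye above 6 N), for 0.2 s.
At the end, for the whole second after the job is handed in: One leg of the eye stands inside the hook's loop (62 to 133 mm ahead of the thermometer's centre, within 16 mm of its axis), the gate is shut (below 0.12 rad), and the thermometer lies flat on the counter (tilt below 0.12 rad, underside within 6 mm of it), released and at rest (((x of leg_right in the frame of thermo_mid between 0.062 and 0.133 m and y of leg_right in the frame of thermo_mid between -0.016 and 0.016 m) or (x of leg_left in the frame of thermo_mid between 0.062 and 0.133 m and y of leg_left in the frame of thermo_mid between -0.016 and 0.016 m)) and value of joint gate below 0.12 rad and angle between thermo_mid's own z axis and vertical below 0.12 rad and height (world z) of thermometer below 0.006 m and linear speed of thermometer below 0.02 m/s and contact force between the fingers and thermometer below 0.1 N); the robot touches nothing.
It fails at once if wrenching: the thermometer bears on the eye with more than 30 N (contact force between thermometer and eye above 30 N).
It fails at once if dropped: the thermometer is out of the fingers with its centre more than 60 mm above the counter (height (world z) of thermo_mid above 0.06 m and contact force between the fingers and thermometer below 0.05 N).
It fails at once if the tub pushed more than 30 mm (distance of tub from where it was at the start of the episode above 0.03 m).
It fails at once if the trays pushed more than 30 mm (distance of trays from where it was at the start of the episode above 0.03 m).
It fails at once if the labels pushed more than 30 mm (distance of labels from where it was at the start of the episode above 0.03 m).
It also fails if it takes over 51 s, if anything falls off the work surface, if the arm or the gripper's body presses on something with over 40 N, if the wrist force passes 120 N, or if a joint passes its speed limit or range.

## Working session

There is one attempt and no reset: what is moved stays moved. The work goes in short steps, Python scripts to look and compute and a tool call to move; the robot and the scene stay as the last step left them, time stands still between calls to the robot, and variables do not carry over. Pictures are saved under pics/ and viewed, and the job is handed in when it is done.

Besides the shell and the picture viewer there is one more tool, called after "Request:" in YAML: its name, and indented under it one key for each argument. servo_tool: Moves the arm, as the interface text tells. Its arguments: {"type":"object","properties":{"series":{"type":"array"},"newtons":{"type":"number"}},"required":["series"]}

```bash
ls; mkdir -p pics; python3 - <<'E'
from bench import r
import cv2
print(r.state())
for n in ("scene","top","wrist"):
    m=r.camera_model(n); im=r.snapshot(n); cv2.imwrite(f"pics/{n}0.png",im[:,:,::-1]); print(n,m)
E
```

```text
pics
{'time_s': 0.0, 'q': array([ 1.16788557e+00,  8.79620688e-02,  1.37228769e+00, -3.60354275e-06,
        1.68362311e+00, -1.03079885e-01]), 'qd': array([ 0.00050515,  0.00287973, -0.0004693 ,  0.00064555, -0.00126023,
       -0.00124185]), 'effort': array([ 2.50876228e-04, -3.51871634e+01, -3.13270891e+01, -2.18032906e-04,
        1.06865694e-02,  1.53393852e-06]), 'ee_pos': array([0.16223909, 0.52498757, 0.23011833]), 'tcp_rot': array([-1.57056526,  0.00226847,  1.27096531]), 'ft_force': array([ 0.24741053, -0.02138027,  0.20191435]), 'torque': array([-0.00300653,  0.01758274,  0.01667735]), 'finger_gap': 0.08527155792524145}
scene {'vfov': 55.52812883614592, 'cx': 322.0698782178711, 'cy': 190.18510491065214, 'R': array([[-0.84732531,  0.53098809, -0.00956395],
       [ 0.32557036,  0.50513329, -0.79927736],
       [-0.41957569, -0.68036167, -0.60088621]]), 't': array([ 0.50024272, -0.13981998,  1.4166009 ])}
top {'vfov': 48.12696240684698, 'cx': 323.07216395581514, 'cy': 198.92503687978495, 'R': array([[-0.02109878, -0.999714  ,  0.01125908],
       [-0.9975526 ,  0.02029962, -0.0669084 ],
       [ 0.06666071, -0.01264321, -0.99769559]]), 't': array([0.00266731, 0.57841573, 1.56221056])}
wrist {'vfov': 65.40358271302935, 'cx': 314.69003001413444, 'cy': 193.69601718750062, 'R': array([[ 0.29508151,  0.95546685, -0.00316282],
       [ 0.92139188, -0.28367864,  0.26563779],
       [ 0.25291088, -0.081299  , -0.96406772]]), 't': array([-0.5490507 , -0.03532618,  0.37878087])}
```

View pics/scene0.png

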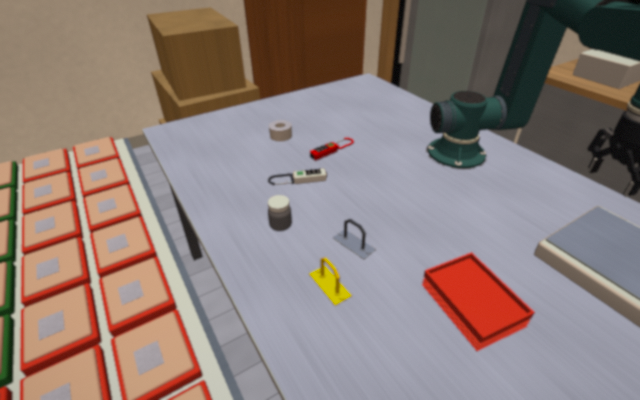

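View pics/top0.png

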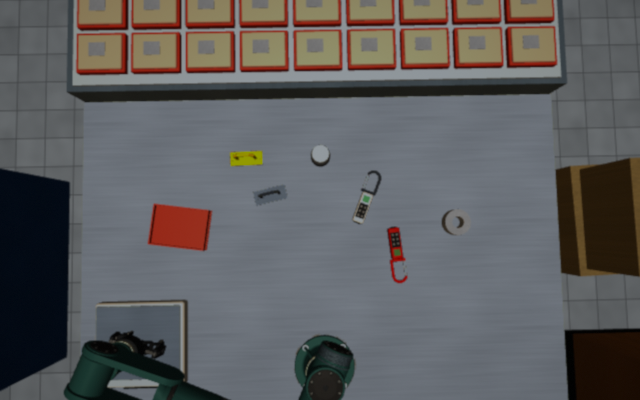

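View pics/wrist0.png

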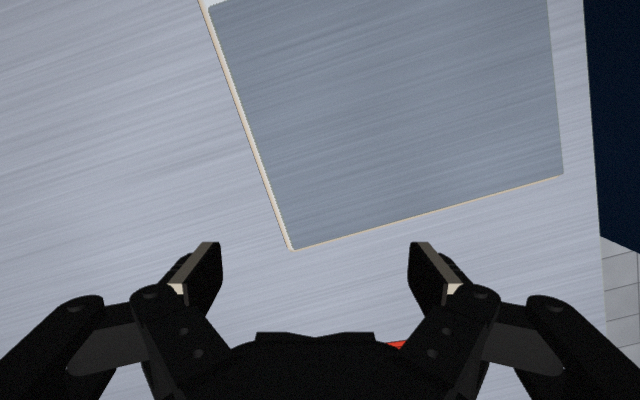

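White thermometer at top (364,205), red look-alike at (397,250), which is rejected. Grey eye at (270,195), yellow look-alike at (246,158), also rejected. Next is a close crop to check.

```bash
cat > h.py <<'E'
import numpy as np, cv2
from bench import r
def ray(m,u,v):
    f=200/np.tan(np.radians(m["vfov"])/2)
    R=np.array(m["R"]);t=np.array(m["t"])
    d=R.T@np.array([(u-m["cx"])/f,(v-m["cy"])/f,1.]); return -R.T@t,d
def plane(m,u,v,z):
    o,d=ray(m,u,v); return o+d*(z-o[2])/d[2]
def proj(m,X):
    f=200/np.tan(np.radians(m["vfov"])/2)
    c=np.array(m["R"])@np.array(X)+np.array(m["t"]); return np.array([m["cx"]+f*c[0]/c[2],m["cy"]+f*c[1]/c[2]])
E
python3 - <<'E'
from h import *
im=cv2.imread("pics/top0.png")
a=cv2.resize(im[130:260,225:425],(800,520),interpolation=cv2.INTER_CUBIC); cv2.imwrite("pics/topcrop.png",a)
s=cv2.imread("pics/scene0.png")
a=cv2.resize(s[150:310,250:400],(750,800)[::1] if 0 else (560,597),interpolation=cv2.INTER_CUBIC); cv2.imwrite("pics/scrop.png",a)
m=r.camera_model("top")
for n,u,v,z in (("hook end",376,172,.016),("body tail",358,222,.016),("eye",270,193,.08),("eyeplate",270,195,.004),("yel",246,158,0.004),("tub",320,155,.085),("trays",180,227,.06),("labels",456,222,.05),("red",397,250,.03)):
    print(n,plane(m,u,v,z).round(3))
E
```

```text
hook end [ 0.671 -0.2    0.016]
body tail [ 0.494 -0.131  0.016]
eye [0.598 0.171 0.08 ]
eyeplate [0.597 0.179 0.004]
yel [0.732 0.263 0.004]
tub [ 0.724 -0.001  0.085]
trays [0.49  0.482 0.06 ]
labels [ 0.487 -0.467  0.05 ]
red [ 0.394 -0.263  0.03 ]
```

View pics/topcrop.png

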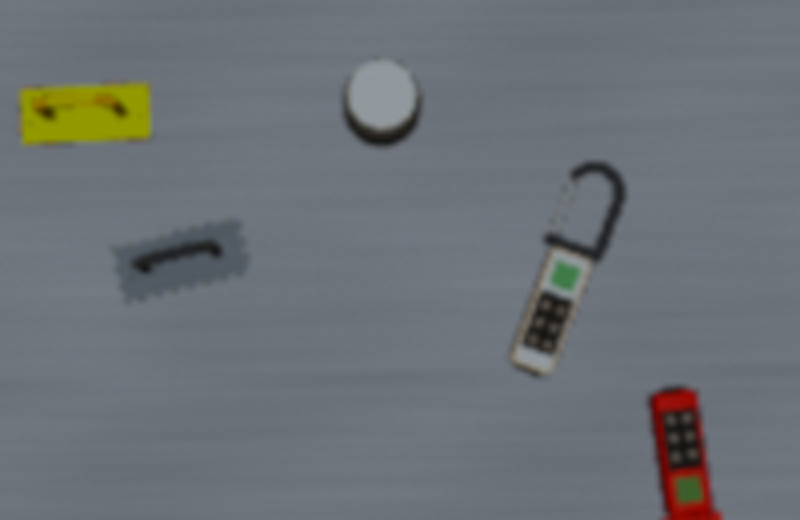

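View pics/scrop.png

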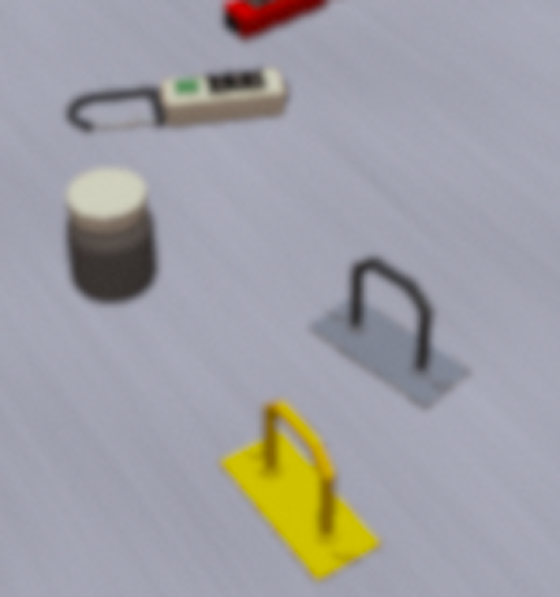

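The crop confirms the pick: the white thermometer has its bright gate on the world +y side, and the grey staple eye is the target. The red and yellow ones are ruled out. Next I work out the wrist look poses.

```bash
python3 - <<'E'
from h import *
m=r.camera_model("wrist");R=np.array(m["R"]);C=-R.T@np.array(m["t"])
s=r.state();print("camC",C,"off",C-s["ee_pos"],"axis hits z=.016 at off",plane(m,m["cx"],m["cy"],.016)-s["ee_pos"])
print("fov corners",[(plane(m,u,v,.016)-s["ee_pos"])[:2].round(3) for u,v in((0,0),(640,0),(640,400),(0,400),(320,240))])
m=r.camera_model("top")
im=r.snapshot("top");hsv=cv2.cvtColor(im,cv2.COLOR_RGB2HSV)
w=cv2.inRange(hsv,(10,10,130),(40,120,255)); 
n,l,st,ce=cv2.connectedComponentsWithStats(w)
for i in range(1,n):
    if st[i][4]>20 and 300<ce[i][0]<420 and 130<ce[i][1]<260: print(st[i],ce[i])
E
```

```text
camC [0.0987772  0.54539855 0.37296985] off [-0.06349627  0.02028669  0.14257196] axis hits z=.016 at off [ 0.03019274 -0.00971851 -0.21439788]
fov corners [array([-0.259, -0.255]), array([-0.067,  0.365]), array([0.465, 0.349]), array([ 0.193, -0.541]), array([ 0.089, -0.021])]
```

Request:
servo_tool:
  series:
    - [[0.048,-0.039,0.003,0,0,0,100],[0.048,-0.039,0.003,0,0,0,100],[0.048,-0.039,0.003,0,0,0,100],[0.048,-0.039,0.003,0,0,0,100],[0.048,-0.039,0.003,0,0,0,100],[0.048,-0.039,0.003,0,0,0,100],[0.048,-0.039,0.003,0,0,0,100],[0.048,-0.039,0.003,0,0,0,100]]

```text
time_s: 1.2
ee_pos: [0.5472, 0.2089, 0.2524]
tcp_rot: [-1.569, 0.002, 1.282]
ft_force: [-0.0, 0.4, 0.6]
finger_gap: 0.0854
```

Request:
servo_tool:
  series:
    - [[0.04,-0.035,0,0,0,0,100],[0,0,0,0,0,0,100]]

```text
time_s: 1.45
ee_pos: [0.5908, 0.1689, 0.2506]
tcp_rot: [-1.568, 0.003, 1.276]
ft_force: [-0.6, 1.8, 0.1]
finger_gap: 0.0858
```

```bash
cat > snap.py <<'E'
import sys,pickle
from h import *
n=sys.argv[1]
m=r.camera_model("wrist");s=r.state();im=r.snapshot("wrist")
pickle.dump((m,s,im),open(f"pics/{n}.pkl","wb"));cv2.imwrite(f"pics/{n}.png",im[:,:,::-1])
print(s["time_s"],s["ee_pos"].round(4),s["tcp_rot"].round(3))
E
python3 snap.py w1
```

```text
1.45 [0.5908 0.1689 0.2506] [-1.568  0.003  1.276]
```

View pics/w1.png

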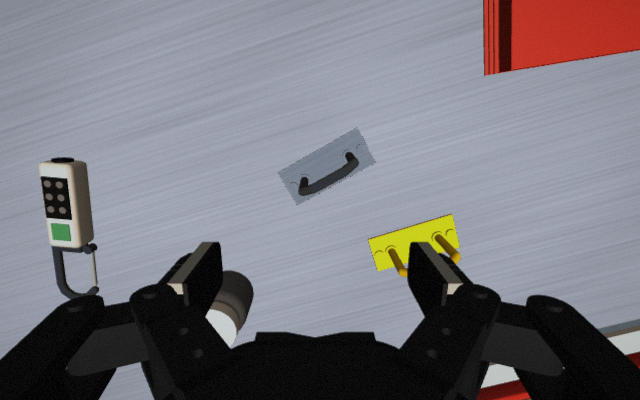

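The wrist picture shows the eye at about (327,165), the thermometer at (65,205) with its gate on the right-hand side, the tub at (230,305), and the yellow look-alike at (415,245).

```bash
python3 - <<'E'
from h import *
import pickle
m,s,im=pickle.load(open("pics/w1.pkl","rb"))
a=cv2.resize(im[115:215,265:395],(780,600),interpolation=cv2.INTER_CUBIC)[:,:,::-1]; cv2.imwrite("pics/w1eye.png",a)
a=cv2.resize(im[150:300,20:120],(400,600),interpolation=cv2.INTER_CUBIC)[:,:,::-1]; cv2.imwrite("pics/w1th.png",a)
print(im[180,320],im[150,330],im[165,300],im[120,300],im[200,350])
E
```

```text
[45 45 40] [115 128 140] [116 123 141] [158 165 175] [155 162 175]
```

View pics/w1eye.png

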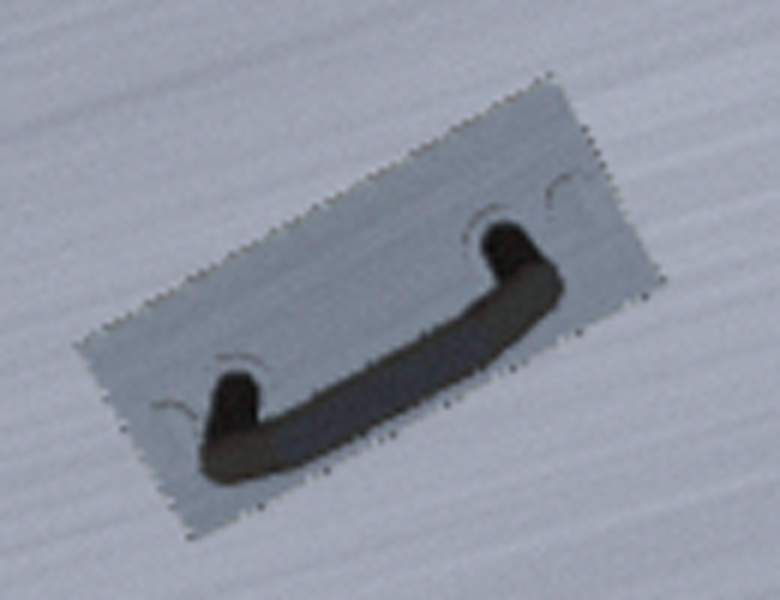

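View pics/w1th.png

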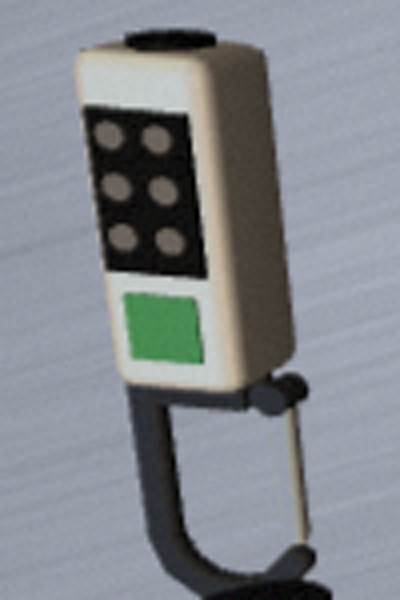

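```bash
python3 - <<'E'
from h import *
import pickle
m,s,im=pickle.load(open("pics/w1.pkl","rb"))
P=np.array([plane(m,265+(u+.0)/6,115+v/6,.004) for u,v in ((550,72),(665,280),(190,540),(78,345))])
print(P.round(4)); c=P.mean(0)
for i in range(4): print(np.linalg.norm(P[i]-P[i-1]))
y=(P[0]+P[1]-P[2]-P[3])[:2]; y/=np.linalg.norm(y); print("eye",c,"y",y,"yaw",np.degrees(np.arctan2(-y[0],y[1])))
print("right",c[:2]-.032*y,"left",c[:2]+.032*y)
for sg in(-1,1):
  X=np.r_[c[:2]+sg*.032*y,.006]; print(sg,(proj(m,X)-[265,115])*6)
q=lambda u,v,z: plane(m,20+u/4,150+v/4,z)[:2].round(4)
print("tail top corners",q(78,58,.032),q(262,50,.032) ,"front",q(125,385,.032),q(240,388,.032),"hinge",q(280,392,.016))
E
```

```text
[[0.5626 0.2303 0.004 ]
 [0.611  0.2424 0.004 ]
 [0.6365 0.1295 0.004 ]
 [0.5884 0.12   0.004 ]]
0.11326670713224897
0.0498336616766319
0.11572033321229465
0.049041278684147704
eye [0.59964064 0.18052371 0.004     ] y [-0.22445443  0.97448459] yaw 12.970798666504242
right [0.60682319 0.14934021] left [0.5924581  0.21170722]
-1 [235.71746041 388.96051951]
1 [501.6601942  239.40734226]
tail top corners [ 0.4937 -0.1408] [ 0.5073 -0.0877] front [ 0.591  -0.1802] [ 0.6024 -0.1457] hinge [ 0.6109 -0.1486]
```

Request:
servo_tool:
  series:
    - [[-0.005,-0.057,0,0,0,0,100],[-0.007,-0.057,0,0,0,0,100],[-0.007,-0.057,0,0,0,0,100],[-0.007,-0.057,0,0,0,0,100],[-0.007,-0.057,0,0,0,0,100],[-0.007,-0.04,0,0,0,0,100],[0,0,0,0,0,0,100]]

```text
time_s: 2.38
ee_pos: [0.5435, -0.1518, 0.251]
tcp_rot: [-1.566, -0.001, 1.295]
ft_force: [0.5, 0.6, 0.6]
finger_gap: 0.0854
```

```bash
python3 snap.py w2
```

```text
2.375 [ 0.5435 -0.1518  0.251 ] [-1.566e+00 -1.000e-03  1.295e+00]
```

View pics/w2.png

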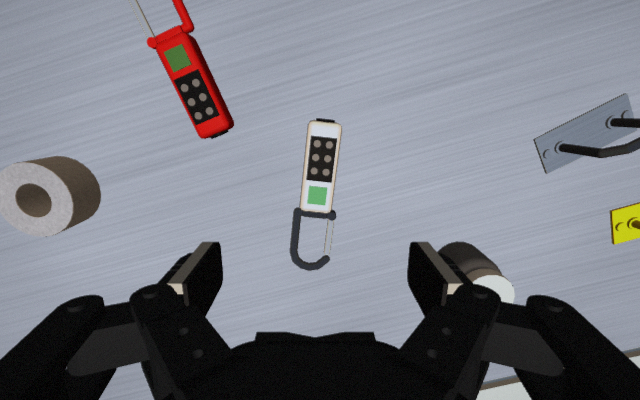

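The thermometer is seen from straight above, with its body from (322,122) to (318,212) and its hook tip at about (311,268). I'll crop it to measure.

```bash
python3 - <<'E'
from h import *
import pickle
m,s,im=pickle.load(open("pics/w2.pkl","rb"))
a=cv2.resize(im[115:275,270:370],(375*1,600),interpolation=cv2.INTER_CUBIC)[:,:,::-1]; cv2.imwrite("pics/w2th.png",a)
E
```

```text
(no output)
```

View pics/w2th.png

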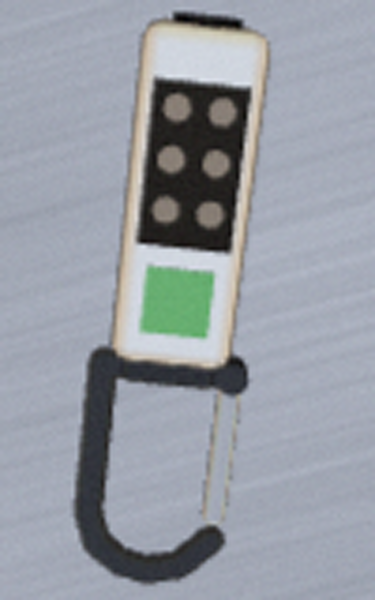

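```bash
python3 - <<'E'
from h import *
import pickle
m,s,im=pickle.load(open("pics/w2.pkl","rb"))
F=[((101,360),(60,-22),.016),((233,377),(60,22),.016),((150,582),(141,0),.016),((211,540),(122,22),.016),((88,480),(98,-22),.016)]
A=np.array([np.array(f[1])/1e3 for f in F]);W=np.array([plane(m,270+f[0][0]/3.75,115+f[0][1]/3.75,f[2])[:2] for f in F])
a=A-A.mean(0);w=W-W.mean(0)
th=np.arctan2((a[:,0]*w[:,1]-a[:,1]*w[:,0]).sum(),(a*w).sum());R=np.array([[np.cos(th),-np.sin(th)],[np.sin(th),np.cos(th)]])
o=W.mean(0)-R@A.mean(0);print("yaw",np.degrees(th),"mid",o);print(((W-o)@R-A).round(4))
for p,z in (((147,30),.032),((266,40),.032),((116,352),.032),((228,360),.032)):
    print((R.T@(plane(m,270+p[0]/3.75,115+p[1]/3.75,z)[:2]-o)).round(4))
print("tcp shift",o-s["ee_pos"][:2],"turn",np.degrees(th)+90-np.degrees(s["tcp_rot"][2]))
E
```

```text
yaw -20.245056853665826 mid [ 0.54784138 -0.14902981]
[[-0.0025  0.0001]
 [ 0.0001  0.0014]
 [-0.0012  0.0009]
 [-0.0004 -0.0007]
 [ 0.004  -0.0017]]
[-0.0537 -0.0141]
[-0.0535  0.0221]
[ 0.049  -0.0167]
[0.049  0.0199]
tcp shift [0.00436134 0.00278388] turn -4.425668986509876
```

```bash
python3 - <<'E'
from h import *
print(r.state()["q"].round(3))
E
```

```text
[-0.371  0.12   1.296  0.002  1.731 -1.668]
```

Request:
servo_tool:
  series:
    - [[0,0,0,0,0,-10.5,100],[0,0,0,0,0,-10.5,100],[0,0,0,0,0,-10.5,100],[0,0,0,0,0,-10.5,100],[0,0,0,0,0,-10.5,100],[0,0,0,0,0,-10.5,100],[0,0,0,0,0,-10.5,100],[0,0,0,0,0,-10.5,100]]

```text
time_s: 3.42
ee_pos: [0.5453, -0.1284, 0.2527]
tcp_rot: [-1.56, -0.008, -0.191]
ft_force: [-0.5, 1.2, -0.4]
finger_gap: 0.0853
```

Request:
servo_tool:
  series:
    - [[0,0,-0.01,0,0,-10.5,100],[0,0,-0.01,0,0,-10.5,100],[0,0,-0.01,0,0,-10.5,100],[0,0,-0.01,0,0,-10.5,100],[0,0,-0.01,0,0,-10.5,100],[0,0,-0.01,0,0,-10.5,100],[0,0,-0.01,0,0,-10.5,100],[0,0,-0.01,0,0,-10.5,100]]

```text
time_s: 4.42
ee_pos: [0.5469, -0.1051, 0.1735]
tcp_rot: [-1.554, -0.005, -1.677]
ft_force: [0.1, -0.0, 0.3]
finger_gap: 0.0855
```

Request:
servo_tool:
  series:
    - [[0,-0.022,-0.02,0.2,0.5,-7,100],[0,-0.022,-0.02,0.2,0.5,-7,100],[0,0,0,0,0,0,100]]

```text
time_s: 4.8
ee_pos: [0.5473, -0.1408, 0.1325]
tcp_rot: [-1.574, 0.001, -1.918]
ft_force: [-0.2, 0.7, -0.5]
finger_gap: 0.0853
```

```bash
python3 snap.py w3
```

```text
4.8 [ 0.5473 -0.1408  0.1325] [-1.574e+00  1.000e-03 -1.918e+00]
```

View pics/w3.png

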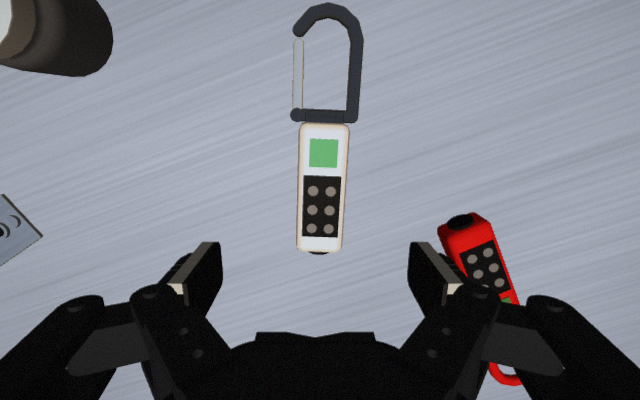

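The thermometer is upright in view: hook end (328,4), hinge (296,114), gate on the left. The red look-alike's near corner is at (438,228), so I'll check its clearance to the finger.

```bash
python3 - <<'E'
from h import *
import pickle
m,s,im=pickle.load(open("pics/w3.pkl","rb"))
F=[((296,114),(60,22),.016),((353,116),(60,-22),.016),((299,32),(122,22),.016),((357,70),(90,-22),.016),((328,2),(141,0),.016)]
A=np.array([np.array(f[1])/1e3 for f in F]);W=np.array([plane(m,*f[0],f[2])[:2] for f in F])
a=A-A.mean(0);w=W-W.mean(0)
th=np.arctan2((a[:,0]*w[:,1]-a[:,1]*w[:,0]).sum(),(a*w).sum());R=np.array([[np.cos(th),-np.sin(th)],[np.sin(th),np.cos(th)]])
o=W.mean(0)-R@A.mean(0);print("yaw",np.degrees(th),"mid",o);print(((W-o)@R-A).round(4))
for p,z in (((297,250),.032),((342,250),.032),((302,125),.032),((350,125),.032),((438,228),.025),((470,325),.02),((450,245),.0)):
    print((R.T@(plane(m,*p,z)[:2]-o)).round(4))
print("tcp shift",o-s["ee_pos"][:2],"turn",np.degrees(th)-90-np.degrees(s["tcp_rot"][2]))
E
```

```text
yaw -20.2975154024982 mid [ 0.54659732 -0.14956996]
[[ 0.0001  0.0021]
 [-0.0011  0.0002]
 [-0.0019 -0.0006]
 [ 0.0036 -0.0015]
 [-0.0007 -0.0001]]
[-0.0518  0.0233]
[-0.0515 -0.015 ]
[0.0524 0.0187]
[ 0.0526 -0.0179]
[-0.0337 -0.0976]
[-0.1353 -0.1418]
[-0.061  -0.1218]
tcp shift [-0.00066445 -0.00873898] turn -0.4152805342123287
```

Request:
servo_tool:
  series:
    - [[0,-0.004,-0.035,0,0,-2,100],[0,-0.003,-0.035,0,0,0,100],[0,0,-0.025,0,0,0,100],[0,0,-0.01,0,0,0,100],[0,0,0,0,0,0,100]]

```text
time_s: 5.48
ee_pos: [0.5535, -0.1393, 0.035]
tcp_rot: [-1.557, 0.006, -1.935]
ft_force: [0.6, -0.4, 0.9]
finger_gap: 0.0853
```

Request:
servo_tool:
  series:
    - [[-0.006,-0.008,0,0.3,0.7,-1,100],[0,0,0,0,0,0,100]]

```text
time_s: 5.72
ee_pos: [0.549, -0.1478, 0.0381]
tcp_rot: [-1.566, 0.006, -1.952]
ft_force: [0.3, 0.3, 0.0]
finger_gap: 0.0858
```

Request:
servo_tool:
  series:
    - [[-0.002,0,-0.02,0,0.2,0,100],[-0.001,0,-0.013,0,0,0,100],[0,0,0,0,0,0,100]]
  newtons: 100

```text
time_s: 6.1
ee_pos: [0.5458, -0.1483, 0.0034]
tcp_rot: [-1.569, 0.005, -1.953]
ft_force: [-0.5, -0.2, -0.1]
finger_gap: 0.0855
```

Well placed, so I'll close.

Request:
servo_tool:
  series:
    - [[0,0,0,0,0,0,40],[0,0,0,0,0,0,20],[0,0,0,0,0,0,0],[0,0,0,0,0,0,0],[0,0,0,0,0,0,0],[0,0,0,0,0,0,0]]
  newtons: 100

```text
time_s: 6.85
ee_pos: [0.5461, -0.1481, 0.0038]
tcp_rot: [-1.568, 0.005, -1.953]
ft_force: [-0.3, 0.2, -0.9]
finger_gap: 0.0384
```

```bash
python3 snap.py w4
```

```text
6.85 [ 0.5461 -0.1481  0.0038] [-1.568  0.005 -1.953]
```

View pics/w4.png

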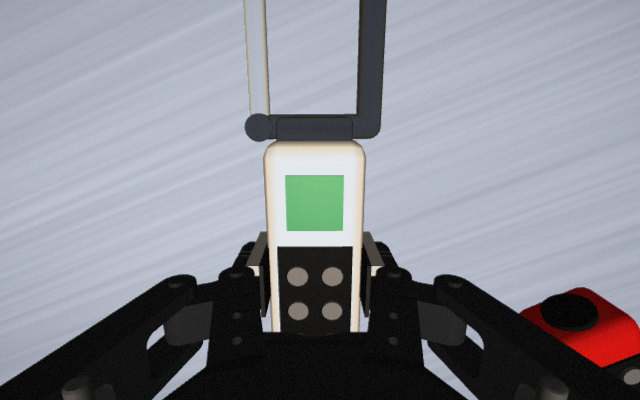

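Gripped and held centrally: hinge (258,127), base corner (369,127). The body lines up with the tool axis.

```bash
python3 - <<'E'
from h import *
import pickle
m,s,im=pickle.load(open("pics/w4.pkl","rb"))
y=s["tcp_rot"][2]; ty=np.array([np.cos(y),np.sin(y)]); # tool x
tx=np.array([-ty[1],ty[0]]) # tool x rot +90
e1=tx; e2=-ty  # thermo x,y approx
print(e1,e2)
for n,p in (("hinge",(258,127)),("corner",(369,127)),("gate top",(255,5)),("spine top",(373,5))):
    W=plane(m,*p,.016)[:2]-s["ee_pos"][:2]; print(n,(W@e1).round(4),(W@e2).round(4))
E
```

```text
[ 0.92793764 -0.37273547] [0.37273547 0.92793764]
hinge 0.0601 0.0235
corner 0.0601 -0.0221
gate top 0.1046 0.0225
spine top 0.1046 -0.0215
```

Request:
servo_tool:
  series:
    - [[0,0,0.008,0,0,0,0],[-0.038,0,0,0,0,0,0],[0,0.03,0,0,0,8,0],[0,0.04,0,0,0,8,0],[0,0.04,0,0,0,8,0],[0,0.04,0,0,0,8,0],[0,0,0,0,0,0,0]]

```text
time_s: 7.78
ee_pos: [0.5053, 0.005, 0.0127]
tcp_rot: [-1.57, 0.005, -1.379]
ft_force: [-0.1, 0.1, -3.1]
finger_gap: 0.038
```

```bash
python3 snap.py w5; python3 -c "
from h import *
print(r.state()['ft_force'])"
```

```text
7.775 [0.5053 0.005  0.0127] [-1.57   0.005 -1.379]
[ 0.83172547  0.0214393  -2.71081473]
```

View pics/w5.png

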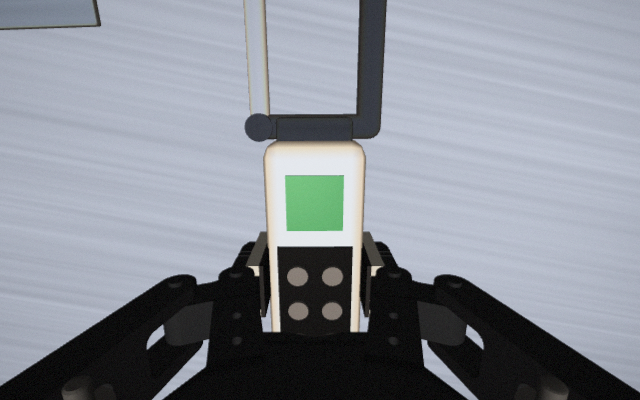

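Request:
servo_tool:
  series:
    - [[0.003,0.036,-0.002,0,0,0,0],[0.003,0.036,0,0,0,0,0],[0,0,0,0,0,0,0]]

```text
time_s: 8.2
ee_pos: [0.5127, 0.0737, 0.0115]
tcp_rot: [-1.569, 0.001, -1.388]
ft_force: [-0.1, -0.3, -3.2]
finger_gap: 0.0386
```

```bash
python3 - <<'E'
from h import *
print(r.state()['ee_pos'],r.state()['tcp_rot'],r.state()['ft_force'])
m=r.camera_model("top");im=r.snapshot("top");c=cv2.resize(im[165:240,250:350],(800,600),interpolation=cv2.INTER_CUBIC);cv2.imwrite("pics/t5.png",c[:,:,::-1])
im=r.snapshot("scene");c=cv2.resize(im[180:270,290:410],(800,600),interpolation=cv2.INTER_CUBIC);cv2.imwrite("pics/s5.png",c[:,:,::-1])
E
```

```text
[0.51266996 0.07371319 0.01145966] [-1.56877796e+00  1.39961822e-03 -1.38797912e+00] [-0.11196001 -0.32875303 -3.20367501]
```

View pics/t5.png

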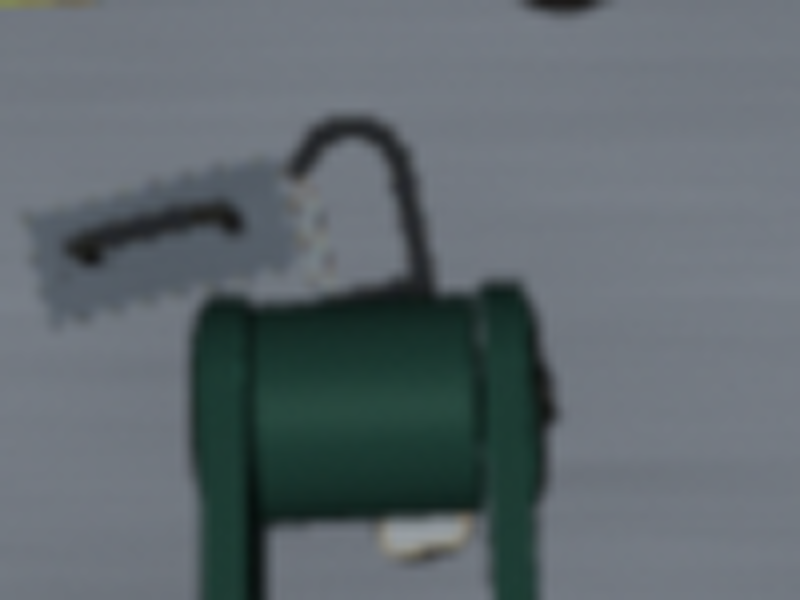

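View pics/s5.png

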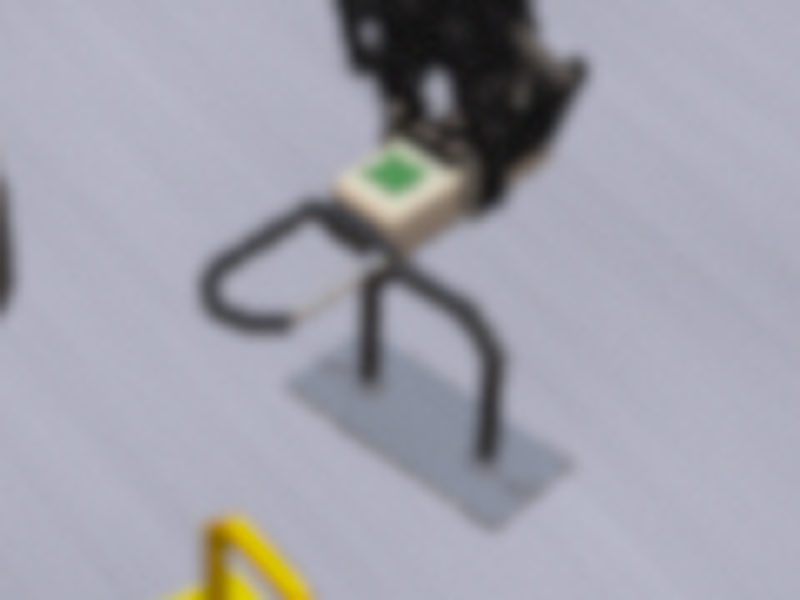

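The top crop shows the nose at (295,172), the gate running from (297,185) to (322,280), and the right leg near (235,215). I'll check this against my estimate by projection.

```bash
python3 - <<'E'
from h import *
m=r.camera_model("top");ms=r.camera_model("scene");s=r.state()
th=s["tcp_rot"][2]+np.pi/2;x=np.array([np.cos(th),np.sin(th)]);y=np.array([-x[1],x[0]])
mid=s["ee_pos"][:2];leg=np.array([.6068,.1493]); d=leg-mid
print("yaw",np.degrees(th),"leg in thermo",d@x,d@y,"x",x,"y",y)
T=lambda X:((proj(m,X)-[250,165])*8).round(0); S=lambda X:((proj(ms,X)-[290,180])*[800/120,600/90]).round(0)
P=lambda a,b:np.r_[mid+a*x+b*y,.024]
for n,X in (("nose",P(.122,.022)),("end",P(.136,0)),("hinge",P(.06,.022)),("cornerspine",P(.06,-.022)),("legR base",np.r_[leg,.004]),("legR z.07",np.r_[leg,.07]),("legL base",[.5925,.2117,.004]),("legL .07",[.5925,.2117,.07])): print(n,"top",T(X),"scene",S(X))
E
```

```text
yaw 10.379930238784004 leg in thermo 0.1067287880032305 0.059027192482601125 x [0.98363464 0.18017461] y [-0.18017461  0.98363464]
nose top [299. 163.] scene [283. 316.]
end top [342. 122.] scene [223. 306.]
hinge top [326. 301.] scene [387. 250.]
cornerspine top [425. 281.] scene [315. 202.]
legR base top [227. 217.] scene [370. 379.]
legR z.07 top [213. 205.] scene [375. 260.]
legL base top [ 87. 252.] scene [488. 457.]
legL .07 top [ 68. 241.] scene [497. 336.]
```

Request:
servo_tool:
  series:
    - [[-0.002,0.012,0,0,0,0,0],[-0.001,0.01,0,0,0,0,0],[0,0,0,0,0,0,0]]

```text
time_s: 8.68
ee_pos: [0.5093, 0.0929, 0.0112]
tcp_rot: [-1.57, 0.0, -1.394]
ft_force: [-0.3, -0.7, -3.6]
finger_gap: 0.0383
```

```bash
cat > rel.py <<'E'
from h import *
s=r.state()
th=s["tcp_rot"][2]+np.pi/2;x=np.array([np.cos(th),np.sin(th)]);y=np.array([-x[1],x[0]])
d=np.array([.6068,.1493])-s["ee_pos"][:2];f=s["ft_force"]
print(s["time_s"],"yaw",np.degrees(th).round(2),"leg in thermo",(d@x).round(4),(d@y).round(4),"F xy thermo",(f[:2]@x).round(2),(f[:2]@y).round(2),f[2].round(2),"z",s["ee_pos"][2].round(4),"rpy",s["tcp_rot"].round(3),"trq",s["torque"].round(2))
E
python3 rel.py
```

```text
8.675 yaw 10.12 leg in thermo 0.1059 0.0384 F xy thermo -0.39 -0.63 -3.63 z 0.0112 rpy [-1.57   0.    -1.394] trq [ 0.    0.08 -0.03]
```

Request:
servo_tool:
  series:
    - [[-0.001,0.006,0,0,0,0,0],[-0.001,0.006,0,0,0,0,0],[-0.001,0.006,0,0,0,0,0]]

```text
time_s: 9.05
ee_pos: [0.5063, 0.1098, 0.0113]
tcp_rot: [-1.57, -0.003, -1.397]
ft_force: [1.1, -3.9, -3.6]
finger_gap: 0.0385
```

```bash
python3 rel.py
```

```text
9.05 yaw 9.98 leg in thermo 0.1058 0.0215 F xy thermo 0.44 -4.05 -3.61 z 0.0113 rpy [-1.57  -0.003 -1.397] trq [-0.58 -0.09 -0.44]
```

The gate is yielding at about 4 N with no jam, so I'll keep pushing in.

Request:
servo_tool:
  series:
    - [[-0.001,0.006,0,0,0,0,0],[-0.001,0.006,0,0,0,0,0]]

```text
time_s: 9.3
ee_pos: [0.5051, 0.1214, 0.0115]
tcp_rot: [-1.569, -0.006, -1.398]
ft_force: [0.3, -5.2, -2.9]
finger_gap: 0.0385
```

```bash
python3 rel.py
```

```text
9.3 yaw 9.9 leg in thermo 0.105 0.01 F xy thermo -0.6 -5.15 -2.86 z 0.0115 rpy [-1.569 -0.006 -1.398] trq [-0.78 -0.04 -0.5 ]
```

Request:
servo_tool:
  series:
    - [[-0.001,0.006,0,0,0,0,0],[-0.001,0.006,0,0,0,0,0]]

```text
time_s: 9.55
ee_pos: [0.5025, 0.1333, 0.0114]
tcp_rot: [-1.57, -0.007, -1.399]
ft_force: [0.8, -4.8, -3.2]
finger_gap: 0.0383
```

```bash
python3 rel.py
```

```text
9.55 yaw 9.86 leg in thermo 0.1055 -0.0021 F xy thermo -0.03 -4.91 -3.23 z 0.0114 rpy [-1.57  -0.007 -1.399] trq [-0.85  0.04 -0.54]
```

Request:
servo_tool:
  series:
    - [[-0.006,-0.001,0,0,0,0,0],[-0.006,-0.001,0,0,0,0,0]]

```text
time_s: 9.8
ee_pos: [0.4884, 0.1327, 0.0106]
tcp_rot: [-1.574, -0.005, -1.397]
ft_force: [1.0, 0.3, -2.5]
finger_gap: 0.0383
```

```bash
python3 rel.py
```

```text
9.8 yaw 9.97 leg in thermo 0.1195 -0.0042 F xy thermo 1.02 0.18 -2.52 z 0.0106 rpy [-1.574 -0.005 -1.397] trq [0.03 0.05 0.01]
```

The gate released (force gone) and the leg is now at about x = 119 mm. I'll centre it, then pull back gently.

Request:
servo_tool:
  series:
    - [[-0.002,-0.004,0,0,0,0,0],[-0.003,-0.001,0,0,0,0,0]]

```text
time_s: 10.05
ee_pos: [0.4828, 0.1288, 0.0108]
tcp_rot: [-1.572, -0.002, -1.395]
ft_force: [-0.1, -0.3, -3.9]
finger_gap: 0.0385
```

```bash
python3 rel.py
```

```text
10.05 yaw 10.06 leg in thermo 0.1257 -0.0015 F xy thermo -0.19 -0.31 -3.9 z 0.0108 rpy [-1.572 -0.002 -1.395] trq [-0.01 -0.04  0.02]
```

Request:
servo_tool:
  series:
    - [[-0.002,0,0,0,0,0,0],[-0.002,0,0,0,0,0,0]]

```text
time_s: 10.3
ee_pos: [0.4826, 0.129, 0.0121]
tcp_rot: [-1.562, -0.003, -1.396]
ft_force: [5.4, 0.0, -6.4]
finger_gap: 0.0386
```

```bash
python3 rel.py
```

```text
10.3 yaw 10.01 leg in thermo 0.1258 -0.0016 F xy thermo 5.36 -0.9 -6.39 z 0.0121 rpy [-1.562 -0.003 -1.396] trq [-0.07 -0.5  -0.17]
```

Request:
servo_tool:
  series:
    - [[-0.004,-0.001,0,0,0,0,0],[-0.004,-0.001,0,0,0,0,0],[-0.004,-0.001,0,0,0,0,0]]

```text
time_s: 10.68
ee_pos: [0.4827, 0.1275, 0.0154]
tcp_rot: [-1.533, -0.003, -1.397]
ft_force: [12.1, 1.9, -9.3]
finger_gap: 0.0385
```

```bash
python3 rel.py
```

```text
10.675 yaw 9.93 leg in thermo 0.126 0.0001 F xy thermo 12.22 -0.18 -9.33 z 0.0154 rpy [-1.533 -0.003 -1.397] trq [ 0.15 -0.94 -0.08]
```

Request:
servo_tool:
  series:
    - [[-0.003,0,-0.001,-0.1,0.6,0,0],[-0.003,0,-0.001,-0.1,0.6,0,0]]

```text
time_s: 10.92
ee_pos: [0.4828, 0.1277, 0.0166]
tcp_rot: [-1.54, -0.003, -1.399]
ft_force: [5.5, -0.7, -3.2]
finger_gap: 0.0384
```

```bash
python3 rel.py
```

```text
10.925 yaw 9.86 leg in thermo 0.1259 0.0 F xy thermo 5.31 -1.59 -3.2 z 0.0166 rpy [-1.54  -0.003 -1.399] trq [-0.06 -0.89 -0.24]
```

Request:
servo_tool:
  series:
    - [[0.002,0,-0.003,-0.2,0.9,0,0],[0,0,-0.002,-0.1,0.8,0,0]]

```text
time_s: 11.18
ee_pos: [0.4836, 0.1278, 0.0114]
tcp_rot: [-1.574, -0.003, -1.398]
ft_force: [0.1, 0.3, -2.9]
finger_gap: 0.0386
```

```bash
python3 rel.py; python3 - <<'E'
from h import *
im=r.snapshot("top");c=cv2.resize(im[165:240,250:350],(800,600),interpolation=cv2.INTER_CUBIC);cv2.imwrite("pics/t6.png",c[:,:,::-1])
im=r.snapshot("scene");c=cv2.resize(im[180:270,290:410],(800,600),interpolation=cv2.INTER_CUBIC);cv2.imwrite("pics/s6.png",c[:,:,::-1])
E
python3 snap.py w6
```

```text
11.175 yaw 9.88 leg in thermo 0.125 -0.0 F xy thermo 0.13 0.32 -2.87 z 0.0114 rpy [-1.574 -0.003 -1.398] trq [-0.01  0.06 -0.04]
11.275 [0.4836 0.1278 0.011 ] [-1.575 -0.003 -1.398]
```

View pics/t6.png

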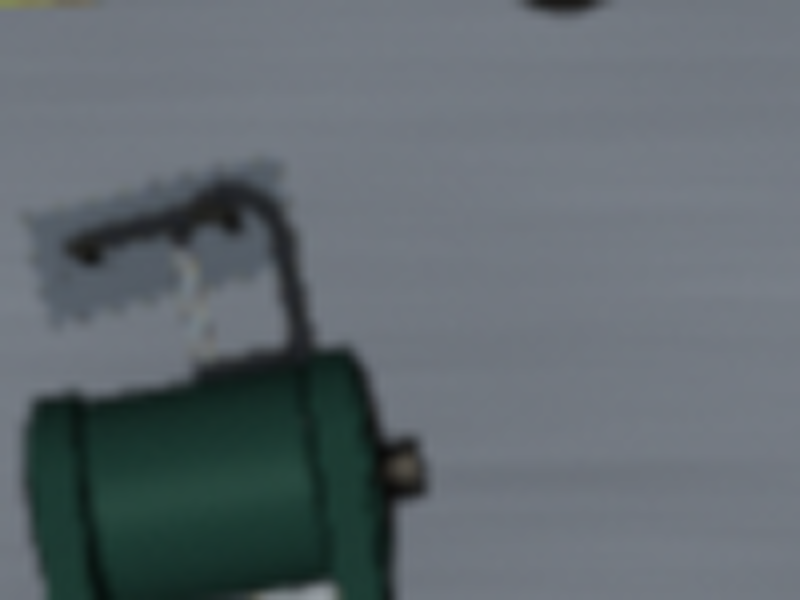

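View pics/s6.png

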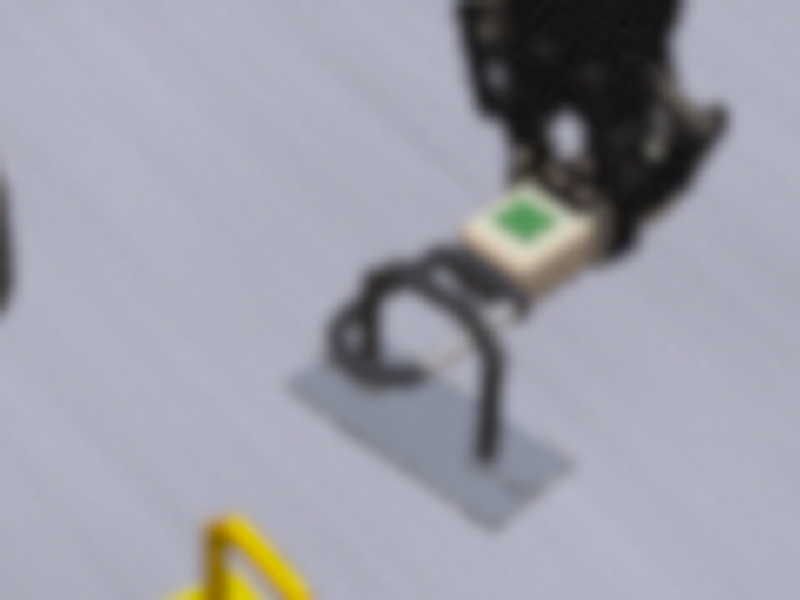

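View pics/w6.png

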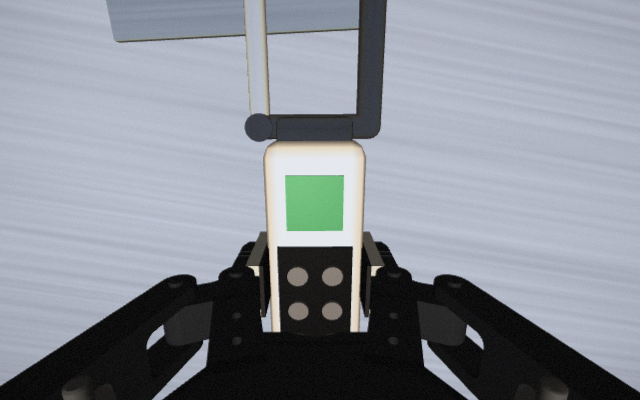

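The gate is straight and shut (wrist column 255), the leg is inside the rounded end (scene (370,340)), and the grasp hasn't shifted. I'll repeat the tug cleanly to be sure.

Request:
servo_tool:
  series:
    - [[-0.004,-0.001,0,0,0,0,0],[-0.004,-0.001,-0.001,0,0.1,0,0],[-0.004,-0.001,-0.001,0,0.1,0,0]]

```text
time_s: 11.7
ee_pos: [0.4825, 0.1269, 0.0118]
tcp_rot: [-1.549, -0.002, -1.398]
ft_force: [13.0, 3.3, -9.9]
finger_gap: 0.0383
```

Request:
servo_tool:
  series:
    - [[-0.004,-0.001,-0.001,0,0.1,0,0]]

```text
time_s: 11.82
ee_pos: [0.4827, 0.1267, 0.0118]
tcp_rot: [-1.54, -0.001, -1.398]
ft_force: [14.4, 3.0, -10.1]
finger_gap: 0.0386
```

Request:
servo_tool:
  series:
    - [[-0.004,-0.001,-0.001,0,0.1,0,0]]

```text
time_s: 11.95
ee_pos: [0.4828, 0.1265, 0.0117]
tcp_rot: [-1.531, -0.0, -1.398]
ft_force: [13.0, 4.0, -10.5]
finger_gap: 0.0388
```

Request:
servo_tool:
  series:
    - [[-0.004,-0.001,-0.001,0,0.1,0,0]]

```text
time_s: 12.08
ee_pos: [0.483, 0.1265, 0.0117]
tcp_rot: [-1.522, 0.001, -1.398]
ft_force: [12.9, 4.0, -8.7]
finger_gap: 0.0384
```

```bash
python3 rel.py
```

```text
12.075 yaw 9.9 leg in thermo 0.1258 0.0011 F xy thermo 13.42 1.68 -8.69 z 0.0117 rpy [-1.522e+00  1.000e-03 -1.398e+00] trq [ 0.42 -1.11  0.16]
```

The tug held at about 13 N for over 0.3 s. Now I'll relax, level and lower.

Request:
servo_tool:
  series:
    - [[0.003,0.001,0,-0.2,1.4,0,0],[0.003,0,0,-0.2,1.2,0,0],[0.002,0,-0.002,0,0,0,0],[0,0,0,0,0,0,0]]

```text
time_s: 12.58
ee_pos: [0.4899, 0.1274, 0.0091]
tcp_rot: [-1.574, 0.002, -1.398]
ft_force: [-0.3, 0.0, -3.9]
finger_gap: 0.0384
```

```bash
python3 rel.py
```

```text
12.575 yaw 9.92 leg in thermo 0.1189 0.0014 F xy thermo -0.25 0.06 -3.9 z 0.0091 rpy [-1.574  0.002 -1.398] trq [-0.04  0.09 -0.01]
```

Request:
servo_tool:
  series:
    - [[0,0,-0.003,0,0,0,0],[0,0,-0.0015,0,0,0,0],[0,0,-0.001,0,0,0,0],[0,0,0,0,0,0,0]]

```text
time_s: 13.08
ee_pos: [0.4895, 0.1274, 0.0045]
tcp_rot: [-1.574, 0.002, -1.398]
ft_force: [0.3, 0.4, -3.6]
finger_gap: 0.0385
```

```bash
python3 rel.py
```

```text
13.075 yaw 9.92 leg in thermo 0.1193 0.0014 F xy thermo 0.38 0.33 -3.64 z 0.0045 rpy [-1.574  0.002 -1.398] trq [ 0.01  0.01 -0.03]
```

Request:
servo_tool:
  series:
    - [[0,0,-0.001,0,0,0,0],[0,0,-0.001,0,0,0,0]]

```text
time_s: 13.32
ee_pos: [0.4897, 0.1274, 0.0041]
tcp_rot: [-1.573, 0.002, -1.398]
ft_force: [-4.6, -0.9, 6.7]
finger_gap: 0.0386
```

```bash
python3 rel.py
```

```text
13.325 yaw 9.93 leg in thermo 0.1191 0.0014 F xy thermo -4.68 -0.08 6.71 z 0.0041 rpy [-1.573  0.002 -1.398] trq [0.04 0.39 0.01]
```

Request:
servo_tool:
  series:
    - [[0,0,0,0,0,0,60],[0,0,0,0,0,0,80],[0,0,0,0,0,0,100],[0,0,0,0,0,0,100],[0,0,0,0,0,0,100]]

```text
time_s: 13.95
ee_pos: [0.4912, 0.1276, 0.0044]
tcp_rot: [-1.569, 0.002, -1.398]
ft_force: [0.2, 0.1, 0.6]
finger_gap: 0.0854
```

Request:
servo_tool:
  series:
    - [[0,0,0.02,0,0,0,100],[0,0,0.03,0,0,0,100],[0,0,0.04,0,0,0,100],[-0.02,0,0.045,0,0,0,100],[-0.02,0,0.045,0,0,0,100],[0,0,0,0,0,0,100]]

```text
time_s: 14.7
ee_pos: [0.4483, 0.1273, 0.1884]
tcp_rot: [-1.572, 0.002, -1.398]
ft_force: [0.5, -0.2, -0.2]
finger_gap: 0.0854
```

```bash
python3 snap.py w7;python3 - <<'E'
from h import *
im=r.snapshot("scene");c=cv2.resize(im[180:270,290:410],(800,600),interpolation=cv2.INTER_CUBIC);cv2.imwrite("pics/s7.png",c[:,:,::-1])
im=r.snapshot("top");cv2.imwrite("pics/t7.png",im[:,:,::-1])
E
```

```text
14.7 [0.4483 0.1273 0.1884] [-1.572  0.002 -1.398]
```

View pics/w7.png

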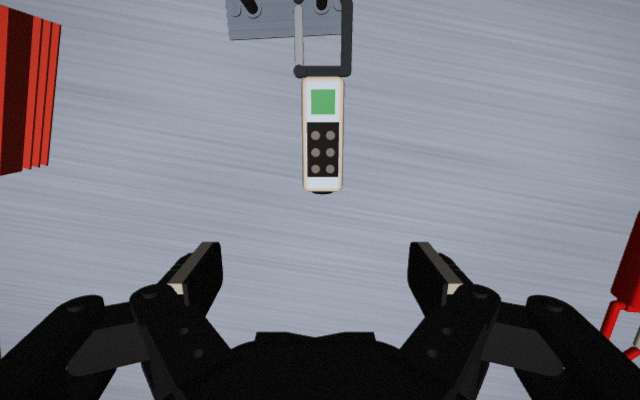

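View pics/s7.png

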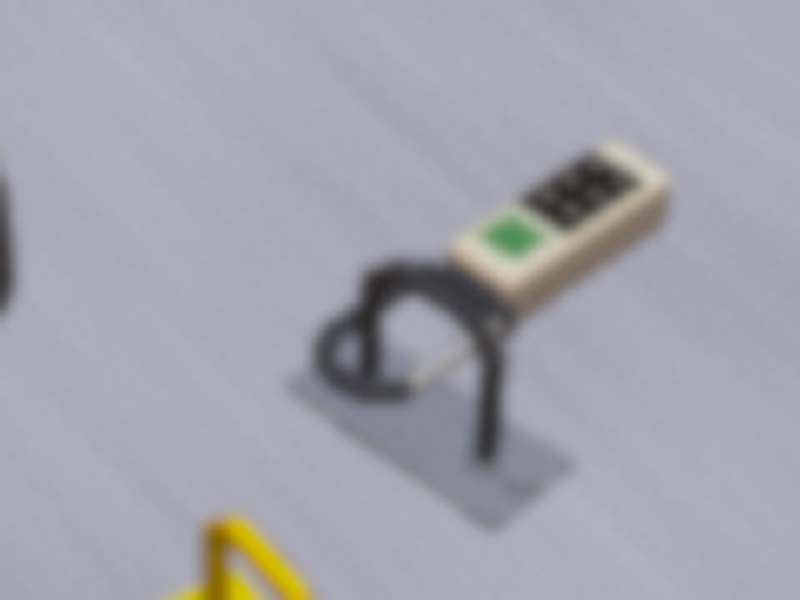

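The thermometer lies flat on the counter, clipped, with the right leg inside the loop (scene (368,360); wrist (322,5)) and the gate straight. The arm is well clear, so I'll hand in.

```bash
python3 -c "
from bench import r
print(r.state()['time_s'],abs(r.state()['qd']).max());print(r.job_done())"
```

```text
14.85 0.023395049364990636
the job is handed in; nothing more can be done
None
```

The white thermometer is clipped to the right leg of the grey eye and lies flat on the counter, released. I handed the job in at 14.85 s, and it reported no verdict.

- **Clipping:** I pushed the gate in against the leg, where the force peaked at about 5 N. I then pulled back, and the side force dropped to nothing as the gate shut behind the leg.
- **Tug:** I tugged twice. The first reading peaked at about 12 N along the body. The second held about 13 N for more than 0.3 s. The wrist readings include a downward part (15–18 N in total) and stayed well below the 30 N limit. During the tugs the tool tilted by up to about 0.05 rad, and I levelled it again before laying the thermometer down.
- **Last checks:** The wrist and scene pictures show the leg inside the loop and the gate straight. From the arm's pose at release, the leg stood at about (119, 1) mm from the thermometer's centre. The gate angle can't be read directly, so I judged it shut from the pictures and the force drop.
- **Other things:** I never touched the tub, trays, labels or the look-alikes. I did not measure their positions again at the end.

No check failed or disagreed.

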